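# Add a slotted weight to the specimen press

### The arm

A 6-joint arm with a two-finger parallel gripper is mounted at the origin on the work surface. World frame = base frame: x ahead of the robot, y to its left, z up, the work surface at z = 0. Lengths are in mm, angles in rad, forces in N, time in s.
With the tool pointing down it reaches from about 350 to 775 mm from the base axis. Payload 7.3 kg.
Tool frame: the origin (TCP) lies at the very end of the fingers, on their centre line; the grasp point (between the pads) lies 19 mm behind it; z points along the fingers, y is the line along which they close (so a half turn about z gives the same grasp; the last joint's range is limited). The gripper opens to 92 mm and grips with 3 to 60 N. Pads are 19 mm wide; open, the fingers measure 130 mm over their backs; the gripper's body (75 mm by 190 mm) begins 47 mm behind the grasp point.
Start: joints at [-1.434, 0.342, 1.524, -0, 1.275, -0.146], TCP at [146.521, -504.159, 226.741] pointing down, gripper open.
Joint ranges: [-2.53, 2.53], [-0.77, 2.02], [0.04, 2.7], [-1, 4.14], [0.28, 2.66], [-3.11, 3.11]. Speed limits (rad/s): [2.57, 2.57, 3.14, 3.14, 3.14, 3.14].

### API

Orientations are given as [roll, pitch, yaw] about the fixed x, y, z axes, in that order (R = Rz(yaw) Ry(pitch) Rx(roll)).
In Python, from plant import * gives the robot as it stands.
- The arm moves only by the tool arm_command, never from a script. Its arguments are lists of equal length, an entry for each row: "gripper": the finger opening in mm, from 0 to 91.8; "dp": the shift along the tool's x, y, z in units of 25 mm (1.0 is 25 mm), a list of three; "twist": the turn about the tool's z in units of 5 degrees (1.0 is 5 degrees). A call has exactly 5 rows; each row shifts and turns the commanded pose from where the row before left it, along the tool's axes as they then stand; what a row does not reach is not made up. A row lasts 1/8 s, in which the tool goes at most 62.5 mm and 10.7 degrees, less where a joint would pass 70% of its speed; a pose out of reach is approached as far as the arm can. A call is refused whole if a number of a shift passes 1 or a number of a turn 1, either way. A call with a gripper value outside its range is refused whole. The fingers move at their own pace and stop on an object; the grip force is fixed at half the most. Time passes only in rows, so rows that do not move let the fingers close, or fill a call up. It gives the time, the measured TCP pose, the force, the opening and the grip force at its end, in the units of the state.
- get_obs(): the state, without advancing time (a new reading comes with each control period).
- capture(name): name is "scene" or "top" or "wrist"; returns the picture (384x512x3 uint8, red, green, blue); there is no depth.
- get_calibration(name): a dict with "mtx" (3x3 intrinsics, pixels), "dist_coeffs" ([k1, k2, p1, p2, k3] as OpenCV has them; the pictures are not rectified), "position" and "attitude" of the camera in the world; the wrist camera has in their place "mount" (4x4, takes a point from camera to tool coordinates, whose origin is the TCP and whose axes are the flange's). Camera axes: x right, y down, z forward; pixel columns grow to the right and rows downward; lengths in mm; the calibration is good to about 2 mm. A picture is of the moment at which its call begins: read the wrist's pose just before it. get_calibration takes no time and is no camera call.
- close_job(): hands the job in; it is judged then, once.
The state is a dict: "time": time; "joint_positions": joint angles; "dq": joint speeds; "tau": joint torques, N m; "tool_pos": TCP position; "tcp_rot": TCP orientation; "contact_force": force on the tool from outside, world axes, zero at the start; "moment": the same for the moment, N m; "grip_width": finger opening in mm; "finger_force": force on a finger pad.
Only numpy, scipy, OpenCV 4.12 (cv2) and the standard library are available. Lean on these libraries where they do the work, as an engineer would, in place of code of your own. Each camera call takes 0.05 s, during which the arm holds its last target. There are 200 camera calls.

### The job

Put the brass slotted weight on the specimen press: slide it sideways onto the press's stem, below the stem's black cap, so that it sits centred on the stem and flat on top of the steel slotted weight already there, with its slot open the opposite way to the steel weight's slot. Leave the steel weight on the stem and let go.

Things in the scene. Friction and masses are not known exactly. Their poses are not given: they have to be found in the camera images.
- brass_center (a point): Centre (half-way up) of the loose brass-yellow slotted weight, a disc 60 mm across, 20 mm thick, 350 g, flat on the table (dark and silver ones of the same shape, and a plain brass disc, are bystanders). Slot 20 mm wide, from one edge to 10 mm past the centre. +x points out through the slot's open mouth, z up. Across y are two flats 56 mm apart, 21 mm long: grip there.
- brass_mouth (a point): Middle of the open mouth of the brass weight's slot, at its rim: 30 mm along +x from brass_center, half-way up; same axes.
- seated_center (a point): Centre (half-way up) of the loose steel slotted weight already on the press stem: a disc 52 mm across, 18 mm thick, slot 18 mm wide; it rests on the press's pan, its top 78 mm above the table. +x points from the centre out through the open mouth of its slot, z up.
- stem_foot (a point): Foot of the upright stem (steel, 8 mm diameter), on its axis, on top of the press's black pan, 60 mm above the table, z up. The press is fixed: white base 130 x 110 mm, black posts, white bridge plate (top at 52 mm), pan 56 mm across. The stem's round black cap, 28 mm across, spans 118 to 126 mm above the table: too wide for a slot, leaving 40 mm of bare stem above the steel weight.
There are look-alikes about, which are no part of the job. What is shaped like the part that bears brass_center but pink is not meant.

How it is judged (in metres and radians):
At the end, for the whole second after the job is handed in: The brass weight rests flat (5 degrees) and still on the steel one, centred on the stem within 12 mm; its slot mouth lies at least 15 mm beyond the steel weight's centre, away from that one's slot mouth (opposite within about 50 degrees); the steel weight rests on the pan, within 12 mm of the stem (horizontal distance between each of brass_center, seated_center and stem_foot below 0.012 m and z of brass_center in the frame of stem_foot between 0.025 and 0.032 m and angle between brass_center's own z axis and vertical below 0.09 rad and x of brass_mouth in the frame of seated_center below -0.015 m and z of seated_center in the frame of stem_foot between 0.006 and 0.012 m and linear speed of brass below 0.02 m/s); the robot touches nothing.
It also fails if it takes over 46 s, if anything falls off the work surface, if the arm or the gripper's body presses on something with over 40 N, if the wrist force passes 120 N, or if a joint passes its speed limit or range.

## Working session

There is one attempt and no reset: what is moved stays moved. The work goes in short steps, Python scripts to look and compute and a tool call to move; the robot and the scene stay as the last step left them, time stands still between calls to the robot, and variables do not carry over. Pictures are saved under pics/ and viewed, at most 10 in all, crops included, and the job is handed in when it is done.

Besides the shell and the picture viewer there is one more tool, called after "Call:" as name(argument=value, ...), one argument or row to a line, values as JSON. arm_command: Moves the arm, as the interface text tells. Its arguments: {"type":"object","properties":{"gripper":{"type":"array"},"dp":{"type":"array"},"twist":{"type":"array"}},"required":["gripper","dp","twist"]}

```bash
mkdir -p pics; cat > h.py <<'E'
from plant import *
import numpy as np, cv2
from scipy.spatial.transform import Rotation as Rn
def cam(name):
    c=get_calibration(name); return c
def ray(name,uv,z,pose=None):
    c=get_calibration(name); K=np.array(c["mtx"]);d=np.array(c["dist_coeffs"])
    R,t=campose(c,pose)
    p=cv2.undistortPoints(np.array(uv,float).reshape(-1,1,2),K,d).reshape(-1,2)
    v=np.c_[p,np.ones(len(p))]@R.T
    z=np.broadcast_to(z,len(p))
    return t+v*((z-t[2])/v[:,2])[:,None]
def campose(c,pose=None):
    if "mount" in c:
        M=np.array(c["mount"]); Rt=Rn.from_euler("xyz",pose[1]).as_matrix()
        return Rt@M[:3,:3], Rt@M[:3,3]+np.array(pose[0])
    a=np.array(c["attitude"])
    R=a if a.shape==(3,3) else Rn.from_euler("xyz",a).as_matrix()
    return R,np.array(c["position"])
def proj(name,P,pose=None):
    c=get_calibration(name);R,t=campose(c,pose)
    q=(np.array(P,float).reshape(-1,3)-t)@R
    return cv2.projectPoints(q,np.zeros(3),np.zeros(3),np.array(c["mtx"]),np.array(c["dist_coeffs"]))[0].reshape(-1,2)
def snap(name,fn,crop=None,s=1):
    o=get_obs();im=capture(name);cv2.imwrite(f"pics/{fn}_raw.png",im[...,::-1])
    return o,im
def save(im,fn,crop=None,s=1):
    if crop: x0,y0,x1,y1=crop; im=im[y0:y1,x0:x1]
    cv2.imwrite(f"pics/{fn}.png",cv2.resize(im,None,fx=s,fy=s,interpolation=cv2.INTER_CUBIC)[...,::-1])
E
python3 - <<'E'
from h import *
for n in("scene","top","wrist"): print(n,get_calibration(n))
o=get_obs();print(o)
a=capture("top");b=capture("scene")
cv2.imwrite("pics/top0.png",a[...,::-1]);cv2.imwrite("pics/scene0.png",b[...,::-1])
E
```

```text
scene {'mtx': array([[405.97249706,   0.        , 249.43715862],
       [  0.        , 405.97249706, 195.31539261],
       [  0.        ,   0.        ,   1.        ]]), 'dist_coeffs': array([-0.01283787,  0.        ,  0.        ,  0.        ,  0.        ]), 'position': array([1038.3452485 , -246.29050755,  929.11929061]), 'attitude': array([-2.56238160e+00,  2.23640218e-03,  1.19547475e+00])}
top {'mtx': array([[459.21519244,   0.        , 253.25271859],
       [  0.        , 459.21519244, 187.25244449],
       [  0.        ,   0.        ,   1.        ]]), 'dist_coeffs': array([-0.02023763,  0.        ,  0.        ,  0.        ,  0.        ]), 'position': array([ 315.20433938,  -63.63007088, 1202.77520889]), 'attitude': array([-2.94267286, -0.00567706, -1.58417614])}
wrist {'mtx': array([[271.15633143,   0.        , 255.32348747],
       [  0.        , 271.15633143, 191.11604156],
       [  0.        ,   0.        ,   1.        ]]), 'dist_coeffs': array([0.01890052, 0.        , 0.        , 0.        , 0.        ]), 'mount': array([[ 1.18417035e-03, -9.66780542e-01, -2.55605126e-01,
 
[... 271 characters left out ...]
00e+00]])}
{'time': 0.0, 'joint_positions': array([-1.43398873e+00,  3.42705358e-01,  1.52500965e+00, -4.70796412e-06,
        1.27540847e+00, -1.45972621e-01]), 'dq': array([-0.00019931,  0.00156515, -0.00119048, -0.00153206,  0.00010076,
       -0.00092092]), 'tau': array([ 1.15811695e-04, -4.31243598e+01, -2.44211608e+01,  7.18395668e-02,
        5.60213474e-02, -1.16346532e-04]), 'tool_pos': array([ 146.46654399, -503.73096358,  226.05655344]), 'tcp_rot': array([-3.14007746e+00, -2.18211295e-04,  2.82781431e-01]), 'contact_force': array([-0.20653005,  0.65079365, -0.02788416]), 'moment': array([ 0.00846353, -0.04649686,  0.01148901]), 'finger_force': 0.0, 'grip_width': 91.49163086761038}
```

View pics/top0.png

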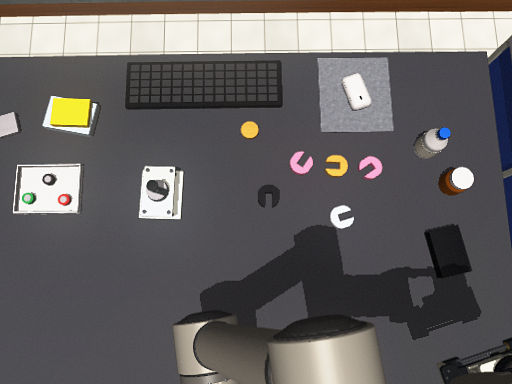

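View pics/scene0.png

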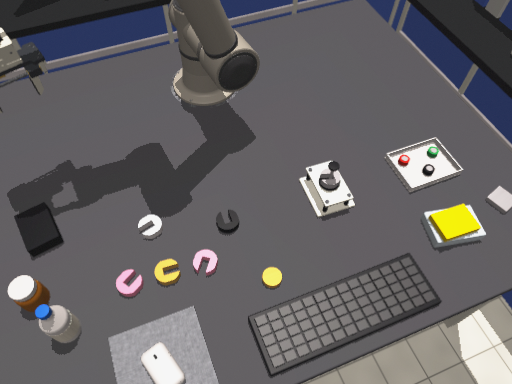

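The slotted brass weight is at about top (337,165) and scene (167,271). The others are pink slotted ones at top (301,162) and (371,167), a plain brass disc at (250,129), a black one at (269,195) and a silver one at (342,217). Only (337,165) is both brass-yellow and slotted. The press is at top (160,192). I'll confirm with a crop.

```bash
python3 - <<'E'
import cv2,numpy as np
t=cv2.imread("pics/top0.png");s=cv2.imread("pics/scene0.png")
f=lambda im,x,y,w,h,k:cv2.resize(im[y:y+h,x:x+w],None,fx=k,fy=k,interpolation=cv2.INTER_CUBIC)
A=np.hstack([f(t,285,140,100,75,4),f(t,130,155,100,75,4)])
B=np.hstack([f(s,120,235,100,75,4),f(s,290,145,100,75,4)])
cv2.imwrite("pics/c1.png",np.vstack([A,B]))
E
```

```text
(no output)
```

View pics/c1.png

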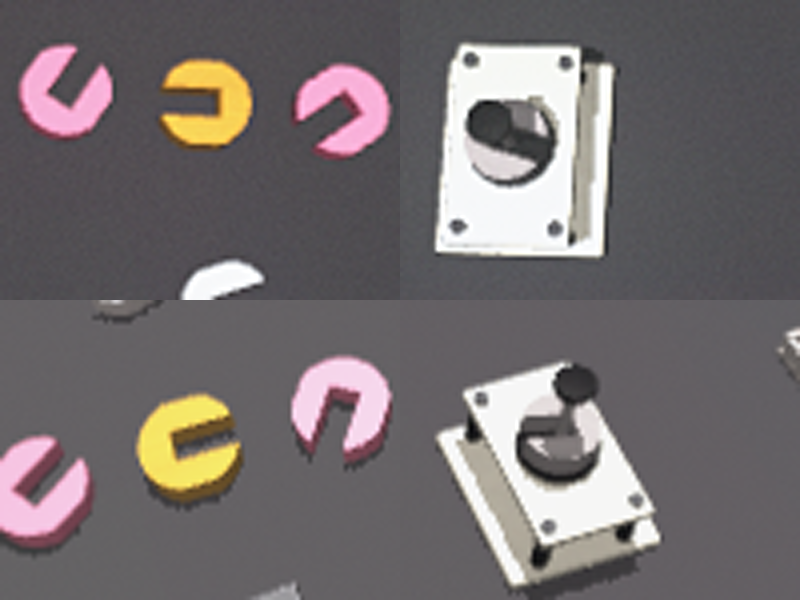

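The crop confirms it: the brass C is at top (336.5,165.8), with its slot opening to image left. The steel weight on the press has a dark band that could be slot or cap shadow, so it needs a closer wrist look.

```bash
python3 - <<'E'
from h import *
np.set_printoptions(precision=1,suppress=True)
print("brass top",ray("top",[(336.5,165.7),(325.8,165.4),(340,165.2)],20))
print("brass scene",ray("scene",[(167,269.3)],20))
print("cap top",ray("top",[(130+488/4-100,155+122/4)],126))
print("cap scene",ray("scene",[(290+(575-400)/4,145+(384-300)/4)],124))
print("pan/steel edges top center",ray("top",[(130+(511-400)/4,155+142/4)],70))
print("plate corners", ray("top",[(130+(470-400)/4,155+60/4),(130+165/4,155+62/4),(130+58/4,155+226/4),(130+155/4,155+229/4)],53))
E
```

```text
brass top [[ 609.2 -295.5   20. ]
 [ 610.4 -267.1   20. ]
 [ 610.5 -304.9   20. ]]
brass scene [[ 608.7 -291.3   20. ]]
cap top [[539.4 169.6 126. ]]
cap scene [[543.9 172.  124. ]]
pan/steel edges top center [[538.1 166.9  70. ]]
plate corners [[595.5 198.2  53. ]
 [593.4 137.1  53. ]
 [487.7 202.4  53. ]
 [485.1 141.   53. ]]
```

```bash
cat >> h.py <<'E'
def plan(tgt,yawdeg,n):
    o=get_obs();p=np.array(o["tool_pos"]);y=np.degrees(o["tcp_rot"][2])
    d=(np.array(tgt)-p)/n; dy=((yawdeg-y+180)%360-180)/n
    print(np.round(o["time"],2),p.round(1),np.round(y,2),"twist",round(-dy/5,3))
    rows=[]
    for i in range(n):
        a=np.radians(y+i*dy);c,s=np.cos(a),np.sin(a)
        rows.append([round(float(v)/25,2) for v in(d[0]*c+d[1]*s,d[0]*s-d[1]*c,-d[2])])
    for i in range(0,n,5): print(rows[i:i+5])
E
python3 -c "
from h import *
plan([609,-293,150],90,25)
print(ray('top',[(435,150),(458,185)],60))"
```

```text
0.1 [ 146.5 -503.8  226.1] 16.2 twist -0.59
[[0.8, -0.12, 0.12], [0.81, -0.08, 0.12], [0.81, -0.03, 0.12], [0.81, 0.01, 0.12], [0.81, 0.05, 0.12]]
[[0.81, 0.09, 0.12], [0.8, 0.13, 0.12], [0.79, 0.17, 0.12], [0.78, 0.21, 0.12], [0.77, 0.25, 0.12]]
[[0.76, 0.29, 0.12], [0.74, 0.33, 0.12], [0.72, 0.37, 0.12], [0.7, 0.41, 0.12], [0.68, 0.44, 0.12]]
[[0.66, 0.48, 0.12], [0.63, 0.51, 0.12], [0.61, 0.54, 0.12], [0.58, 0.57, 0.12], [0.55, 0.6, 0.12]]
[[0.51, 0.63, 0.12], [0.48, 0.66, 0.12], [0.45, 0.68, 0.12], [0.41, 0.7, 0.12], [0.37, 0.72, 0.12]]
[[ 638.32696023 -546.24734491   60.        ]
 [ 544.93669839 -597.02231175   60.        ]]
```

Call:
arm_command(
  gripper=[91,91,91,91,91],
  dp=[
    [0.8,-0.12,0.12],
    [0.81,-0.08,0.12],
    [0.81,-0.03,0.12],
    [0.81,0.01,0.12],
    [0.81,0.05,0.12],
  ],
  twist=[-0.59,-0.59,-0.59,-0.59,-0.59],
)

```text
time: 0.72
tool_pos: [239.3, -461.6, 211.3]
tcp_rot: [-3.141, -0.0, 0.542]
contact_force: [-0.6, 0.8, 1.0]
grip_width: 91.1
finger_force: 0.0
```

Call:
arm_command(
  gripper=[91,91,91,91,91],
  dp=[
    [0.81,0.09,0.12],
    [0.8,0.13,0.12],
    [0.79,0.17,0.12],
    [0.78,0.21,0.12],
    [0.77,0.25,0.12],
  ],
  twist=[-0.59,-0.59,-0.59,-0.59,-0.59],
)

```text
time: 1.35
tool_pos: [331.2, -419.3, 196.2]
tcp_rot: [-3.141, -0.0, 0.799]
contact_force: [-0.1, -0.1, -0.2]
grip_width: 91.2
finger_force: 0.0
```

Call:
arm_command(
  gripper=[91,91,91,91,91],
  dp=[
    [0.76,0.29,0.12],
    [0.74,0.33,0.12],
    [0.72,0.37,0.12],
    [0.7,0.41,0.12],
    [0.68,0.44,0.12],
  ],
  twist=[-0.59,-0.59,-0.59,-0.59,-0.59],
)

```text
time: 1.98
tool_pos: [424.2, -377.1, 181.5]
tcp_rot: [3.142, 0.0, 1.058]
contact_force: [0.0, 0.1, 1.0]
grip_width: 91.3
finger_force: 0.0
```

Call:
arm_command(
  gripper=[91,91,91,91,91],
  dp=[
    [0.66,0.48,0.12],
    [0.63,0.51,0.12],
    [0.61,0.54,0.12],
    [0.58,0.57,0.12],
    [0.55,0.6,0.12],
  ],
  twist=[-0.59,-0.59,-0.59,-0.59,-0.59],
)

```text
time: 2.6
tool_pos: [516.7, -334.7, 166.5]
tcp_rot: [3.142, 0.0, 1.316]
contact_force: [-0.2, 0.1, 0.0]
grip_width: 91.2
finger_force: 0.0
```

Call:
arm_command(
  gripper=[91,91,91,91,91],
  dp=[
    [0.51,0.63,0.12],
    [0.48,0.66,0.12],
    [0.45,0.68,0.12],
    [0.41,0.7,0.12],
    [0.37,0.72,0.12],
  ],
  twist=[-0.59,-0.59,-0.59,-0.59,-0.59],
)

```text
time: 3.22
tool_pos: [609.2, -292.9, 151.4]
tcp_rot: [-3.142, 0.0, 1.573]
contact_force: [0.1, -0.4, -0.1]
grip_width: 91.1
finger_force: 0.0
```

```bash
python3 - <<'E'
from h import *
o,im=snap("wrist","w1");print(o["time"],o["tool_pos"],np.degrees(o["tcp_rot"]),o["dq"].round(3))
o=get_obs();print(o["tool_pos"])
save(im,"w1",(136,72,392,264),3)
E
```

```text
3.225 [ 609.17550339 -292.85665484  151.44068013] [-1.79996436e+02  4.84126789e-03  9.01484175e+01] [ 0.203  0.215 -0.337  0.001  0.123 -0.205]
[ 610.90053698 -291.3772042   150.8282771 ]
```

View pics/w1.png

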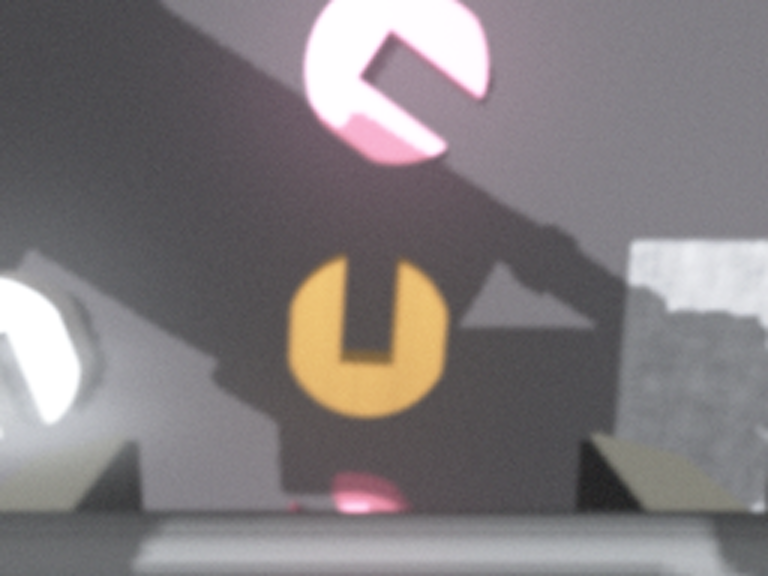

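Wrist view: the brass C is at crop (368,337), raw (258.7,184.3). Its mouth points up the picture and leans slightly right (mouth (372,258), slot end (366.5,361)). The flats are at left x≈289 and right x≈448, free of the pinks.

```bash
python3 - <<'E'
from h import *
pose=([609.2,-292.9,151.4],np.radians([180,0,90.15]))
f=lambda x,y:(136+x/3,72+y/3)
P=ray("wrist",[f(368,337),f(289,337),f(448,335),f(372,258),f(366.5,361),f(368,417)],20,pose);print(P.round(1))
v=P[3]-P[4];print("mouth yaw",np.degrees(np.arctan2(v[1],v[0])))
c=(P[1]+P[2])/2
plan([608.6,-291,40],87,10)
E
```

```text
[[ 612.8 -294.5   20. ]
 [ 583.9 -294.6   20. ]
 [ 641.9 -293.6   20. ]
 [ 614.  -265.6   20. ]
 [ 612.3 -303.5   20. ]
 [ 613.  -325.3   20. ]]
mouth yaw 87.4202231810674
3.28 [ 610.9 -291.4  150.8] 90.34 twist 0.067
[[0.0, -0.01, 0.44], [0.0, -0.01, 0.44], [0.0, -0.01, 0.44], [0.0, -0.01, 0.44], [0.0, -0.01, 0.44]]
[[0.0, -0.01, 0.44], [0.0, -0.01, 0.44], [0.0, -0.01, 0.44], [0.0, -0.01, 0.44], [0.0, -0.01, 0.44]]
```

Call:
arm_command(
  gripper=[91,91,91,91,91],
  dp=[
    [-0.12,0.08,0.8],
    [0,0,0.9],
    [0,0,0.9],
    [0,0,0.9],
    [0,0,0.9],
  ],
  twist=[0.3,0.3,0,0,0],
)

```text
time: 3.9
tool_pos: [608.7, -297.0, 39.6]
tcp_rot: [-3.14, -0.0, 1.515]
contact_force: [0.2, 0.4, 0.2]
grip_width: 90.6
finger_force: 0.0
```

Call:
arm_command(
  gripper=[91,91,91,91,91],
  dp=[
    [0,0,0.6],
    [0,0,0.5],
    [0,0,0.2],
    [0,0,0],
    [0,0,0],
  ],
  twist=[0,0,0,0,0],
)

```text
time: 4.53
tool_pos: [610.4, -296.7, 10.0]
tcp_rot: [3.14, 0.001, 1.518]
contact_force: [-0.4, 0.2, -0.0]
grip_width: 90.8
finger_force: 0.0
```

Call:
arm_command(
  gripper=[91,91,55,45,45],
  dp=[
    [0.09,0.09,0.24],
    [0,0,0],
    [0,0,0],
    [0,0,0],
    [0,0,0],
  ],
  twist=[0,0,0,0,0],
)

```text
time: 5.15
tool_pos: [612.4, -294.4, 3.4]
tcp_rot: [3.141, 0.0, 1.518]
contact_force: [-0.2, 0.2, 0.9]
grip_width: 65.3
finger_force: 0.0
```

Call:
arm_command(
  gripper=[45,45,45,45,45],
  dp=[
    [0,0,0],
    [0,0,0],
    [0,0,0],
    [0,0,0],
    [0,0,0],
  ],
  twist=[0,0,0,0,0],
)

```text
time: 5.78
tool_pos: [612.1, -294.4, 3.3]
tcp_rot: [-3.141, 0.0, 1.518]
contact_force: [-3.4, -0.9, 2.1]
grip_width: 55.7
finger_force: 30.0
```

Call:
arm_command(
  gripper=[45,45,45,45,45],
  dp=[
    [0,0,-0.3],
    [0,0,-0.8],
    [0,0,-1],
    [0,0,-1],
    [0,0,-1],
  ],
  twist=[0,0,0,0,0],
)

```text
time: 6.4
tool_pos: [612.8, -294.4, 108.0]
tcp_rot: [3.14, 0.001, 1.518]
contact_force: [1.0, 0.8, -3.7]
grip_width: 55.7
finger_force: 30.0
```

```bash
python3 -c "
from h import *
print(get_obs()['grip_width'])
plan([555,60,190],87,15)"
```

```text
55.69595636290413
6.4 [ 612.8 -294.4  108. ] 86.96 twist -0.001
[[0.94, -0.2, -0.22], [0.94, -0.2, -0.22], [0.94, -0.2, -0.22], [0.94, -0.2, -0.22], [0.94, -0.2, -0.22]]
[[0.94, -0.2, -0.22], [0.94, -0.2, -0.22], [0.94, -0.2, -0.22], [0.94, -0.2, -0.22], [0.94, -0.2, -0.22]]
[[0.94, -0.2, -0.22], [0.94, -0.2, -0.22], [0.94, -0.2, -0.22], [0.94, -0.2, -0.22], [0.94, -0.2, -0.22]]
```

Call:
arm_command(
  gripper=[45,45,45,45,45],
  dp=[
    [0.94,-0.2,-0.22],
    [0.94,-0.2,-0.22],
    [0.94,-0.2,-0.22],
    [0.94,-0.2,-0.22],
    [0.94,-0.2,-0.22],
  ],
  twist=[0,0,0,0,0],
)

```text
time: 7.02
tool_pos: [593.5, -174.2, 133.8]
tcp_rot: [3.141, 0.0, 1.518]
contact_force: [0.6, 0.2, -3.2]
grip_width: 55.7
finger_force: 30.0
```

Call:
arm_command(
  gripper=[45,45,45,45,45],
  dp=[
    [0.94,-0.2,-0.22],
    [0.94,-0.2,-0.22],
    [0.94,-0.2,-0.22],
    [0.94,-0.2,-0.22],
    [0.94,-0.2,-0.22],
  ],
  twist=[0,0,0,0,0],
)

```text
time: 7.65
tool_pos: [574.6, -55.4, 161.1]
tcp_rot: [3.142, 0.0, 1.518]
contact_force: [-0.6, -0.1, -1.6]
grip_width: 55.8
finger_force: 30.0
```

Call:
arm_command(
  gripper=[45,45,45,45,45],
  dp=[
    [0.94,-0.2,-0.22],
    [0.94,-0.2,-0.22],
    [0.94,-0.2,-0.22],
    [0.94,-0.2,-0.22],
    [0.5,-0.1,0],
  ],
  twist=[0,0,0,0,0],
)

```text
time: 8.28
tool_pos: [557.9, 52.2, 183.3]
tcp_rot: [3.141, 0.0, 1.519]
contact_force: [0.5, -0.5, -2.9]
grip_width: 55.4
finger_force: 30.0
```

```bash
python3 - <<'E'
from h import *
capture("wrist")
o,im=snap("wrist","w2");print(o["time"],o["tool_pos"],np.degrees(o["tcp_rot"]),o["dq"].round(3))
save(im,"w2",(126,0,386,195),3)
E
```

```text
8.325 [557.57726577  53.13683467 182.93286501] [ 1.79988835e+02 -4.20448612e-02  8.70481230e+01] [-0.033  0.009  0.003 -0.01   0.    -0.042]
```

View pics/w2.png

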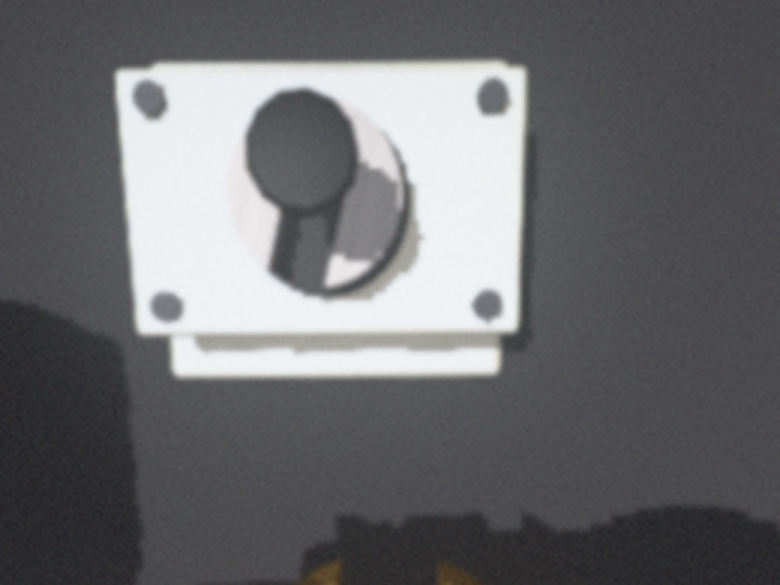

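Wrist view: the cap is centred at crop (302,150), raw (226.7,50). The steel slot runs from under it down to about (296,280), so its mouth points towards the robot's −y. The grey patch at right is only shadow.

```bash
python3 - <<'E'
from h import *
pose=([557.6,53.1,182.9],np.radians([180,0,87.05]))
f=lambda x,y:(126+x/3,y/3)
print("cap",ray("wrist",[f(302,150)],126,pose).round(1))
print("cap edges",ray("wrist",[f(246,150),f(358,150),f(302,88),f(302,212)],125,pose).round(1))
P=ray("wrist",[f(283,212),f(268,272),f(338,215),f(325,288),f(230,198),f(405,198),f(322,298)],78,pose);print("steel",P.round(1))
for a,b in((0,1),(2,3)):
    v=P[b]-P[a];print("steel yaw",np.degrees(np.arctan2(v[1],v[0])))
P=ray("wrist",[f(150,99),f(493,97),f(167,307),f(487,305)],53,pose);print("plate",P.round(1),P.mean(0).round(1))
# predicted circles for fits
sx,sy=541,170
a=np.linspace(0,2*np.pi,9)[:-1]
for n,z,r in(("cap",126,14),("steel",78,26),("pan",60,28)):
    q=proj("wrist",np.c_[sx+r*np.cos(a),sy+r*np.sin(a),a*0+z],pose);print(n,((q-[126,0])*3).round(0).tolist())
E
```

```text
cap [[542.9 168.9 126. ]]
cap edges [[529.4 169.7 125. ]
 [556.2 168.4 125. ]
 [543.8 182.2 125. ]
 [541.7 155.5 125. ]]
steel [[531.9 163.5  78. ]
 [525.9 147.   78. ]
 [548.2 161.9  78. ]
 [542.8 141.6  78. ]
 [516.5 168.   78. ]
 [568.3 165.5  78. ]
 [541.7 138.8  78. ]]
steel yaw -109.91598665145902
steel yaw -104.73796325023537
plate [[490.2 202.1  53. ]
 [598.  197.4  53. ]
 [487.8 140.2  53. ]
 [595.  135.6  53. ]] [542.7 168.8  53. ]
cap [[352.0, 142.0], [332.0, 96.0], [289.0, 78.0], [248.0, 101.0], [235.0, 148.0], [256.0, 193.0], [299.0, 209.0], [338.0, 188.0]]
steel [[400.0, 182.0], [371.0, 113.0], [305.0, 87.0], [244.0, 120.0], [224.0, 191.0], [256.0, 256.0], [318.0, 280.0], [377.0, 250.0]]
pan [[405.0, 193.0], [376.0, 125.0], [310.0, 98.0], [249.0, 132.0], [229.0, 203.0], [261.0, 268.0], [323.0, 292.0], [383.0, 262.0]]
```

```bash
python3 - <<'E'
from h import *
pose=([557.6,53.1,182.9],np.radians([180,0,87.05]))
Rt=Rn.from_euler("xyz",pose[1]).as_matrix()
pts=np.array([[28.3,-10,-16.5],[28.3,10,-16.5],[28.3,-10,3.5],[28.3,10,3.5],[-10,0,-16.5]])
print((Rt@pts.T).T[:1],((proj("wrist",(Rt@pts.T).T+pose[0],pose)-[176,140])*5).round(0))
im=cv2.imread("pics/w2_raw.png")[...,::-1];save(im,"w2b",(176,140,336,260),5)
E
```

```text
[[-8.53030382 28.77714226 16.5       ]] [[305. 269.]
 [490. 269.]
 [315. 225.]
 [479. 226.]
 [397. 590.]]
```

View pics/w2b.png

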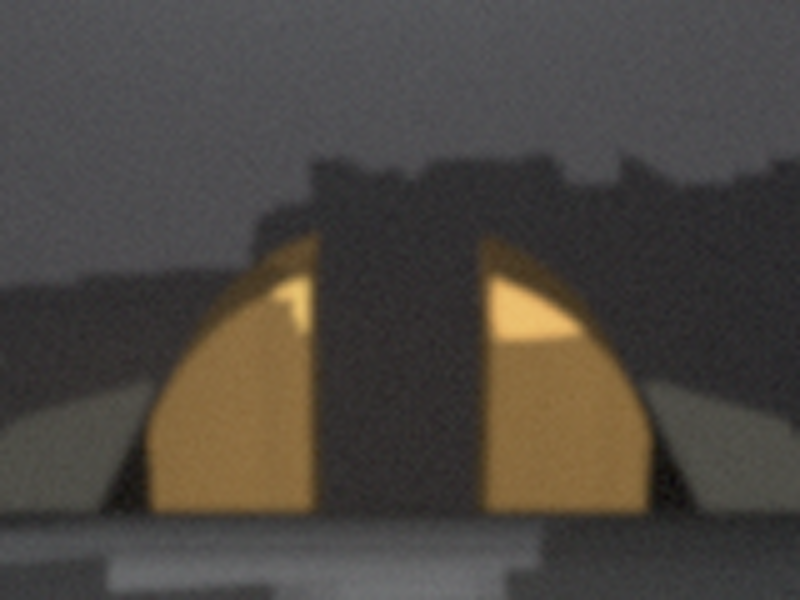

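Brass is held square and centred, about 0.8 mm back. Next I drop to entry height, in line with the stem.

Call:
arm_command(
  gripper=[45,45,45,45,45],
  dp=[
    [0.25,-0.17,0.8],
    [0.25,-0.17,0.8],
    [0.25,-0.17,0.8],
    [0.25,-0.17,0.8],
    [0.25,-0.15,0.5],
  ],
  twist=[0,0,0,0,0],
)

```text
time: 9.0
tool_pos: [538.6, 82.3, 89.0]
tcp_rot: [-3.14, 0.001, 1.517]
contact_force: [-0.4, -0.1, -3.0]
grip_width: 55.8
finger_force: 30.0
```

Call:
arm_command(
  gripper=[45,45,45,45,45],
  dp=[
    [0,0,0],
    [0,0,0],
    [0,0,0],
    [0,0,0],
    [0,0,0],
  ],
  twist=[0,0,0,0,0],
)

```text
time: 9.62
tool_pos: [539.2, 82.7, 90.5]
tcp_rot: [3.141, 0.0, 1.517]
contact_force: [-0.7, -0.4, -3.2]
grip_width: 55.6
finger_force: 30.0
```

```bash
python3 - <<'E'
from h import *
o,im=snap("wrist","w3");o2,im2=snap("scene","s3");print(o["time"],o["tool_pos"],np.degrees(o["tcp_rot"]))
a=cv2.resize(im[0:240,130:386],None,fx=1.875,fy=1.875,interpolation=cv2.INTER_CUBIC)
b=cv2.resize(im2[130:242,275:355],None,fx=4.0179,fy=4.0179,interpolation=cv2.INTER_CUBIC)
b=cv2.resize(b,(320,450));save(np.hstack([a,b]),"m3")
plan([542.8,169.4,90],87,5)
E
```

```text
9.625 [539.18932558  82.72879838  90.45763966] [1.79971728e+02 2.82017556e-03 8.69434963e+01]
9.72 [539.1  82.8  90.3] 86.95 twist -0.002
[[0.69, -0.01, 0.0], [0.69, -0.01, 0.0], [0.69, -0.01, 0.0], [0.69, -0.01, 0.0], [0.69, -0.01, 0.0]]
```

View pics/m3.png

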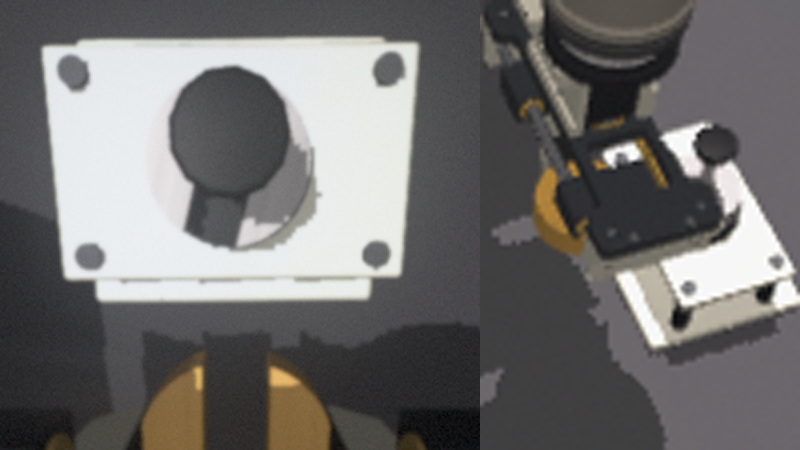

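Left half (wrist): the cap is at (231,131) and the brass slot centreline at x≈236, in line with it. Right half (scene): the brass is held level beside the press. One numeric check before entry.

```bash
python3 - <<'E'
from h import *
pose=([539.2,82.7,90.4],np.radians([180,0,86.95]))
print(ray("wrist",[(130+231/1.875,131/1.875)],126,pose).round(1))
E
```

```text
[[542.8 169.5 126. ]]
```

Call:
arm_command(
  gripper=[45,45,45,45,45],
  dp=[
    [0.5,-0.03,0],
    [0.6,0,0],
    [0.5,0,0],
    [0.4,0,0],
    [0.3,0,0],
  ],
  twist=[0,0,0,0,0],
)

```text
time: 10.35
tool_pos: [541.3, 141.2, 90.1]
tcp_rot: [-3.142, 0.0, 1.518]
contact_force: [-0.8, -0.7, -3.7]
grip_width: 55.4
finger_force: 30.0
```

Call:
arm_command(
  gripper=[45,45,45,45,45],
  dp=[
    [0.3,0,0],
    [0.3,0,0],
    [0.3,0,0],
    [0.2,0,0],
    [0,0,0],
  ],
  twist=[0,0,0,0,0],
)

```text
time: 10.98
tool_pos: [542.8, 168.1, 90.1]
tcp_rot: [-3.142, 0.0, 1.518]
contact_force: [0.1, 0.7, -3.6]
grip_width: 55.8
finger_force: 30.0
```

Call:
arm_command(
  gripper=[45,45,45,45,45],
  dp=[
    [0,0,0],
    [0,0,0],
    [0,0,0],
    [0,0,0],
    [0,0,0],
  ],
  twist=[0,0,0,0,0],
)

```text
time: 11.6
tool_pos: [542.8, 167.7, 90.2]
tcp_rot: [3.142, 0.0, 1.518]
contact_force: [-0.4, -0.4, -3.8]
grip_width: 55.9
finger_force: 30.0
```

Call:
arm_command(
  gripper=[45,45,45,45,45],
  dp=[
    [0.09,0,0.1],
    [0,0,0.1],
    [0,0,0.08],
    [0,0,0],
    [0,0,0],
  ],
  twist=[0,0,0,0,0],
)

```text
time: 12.22
tool_pos: [543.0, 170.0, 83.2]
tcp_rot: [3.142, 0.0, 1.518]
contact_force: [0.0, -0.0, -2.6]
grip_width: 55.9
finger_force: 30.0
```

Call:
arm_command(
  gripper=[45,45,45,45,45],
  dp=[
    [0,0,0.03],
    [0,0,0],
    [0,0,0],
    [0,0,0],
    [0,0,0],
  ],
  twist=[0,0,0,0,0],
)

```text
time: 12.85
tool_pos: [542.9, 170.0, 82.5]
tcp_rot: [3.142, 0.0, 1.518]
contact_force: [-0.1, 0.2, -3.1]
grip_width: 55.5
finger_force: 30.0
```

Call:
arm_command(
  gripper=[45,45,45,45,45],
  dp=[
    [0,0,0.03],
    [0,0,0],
    [0,0,0.03],
    [0,0,0],
    [0,0,0],
  ],
  twist=[0,0,0,0,0],
)

```text
time: 13.48
tool_pos: [543.0, 170.0, 81.3]
tcp_rot: [3.141, 0.0, 1.518]
contact_force: [-1.3, -1.1, 1.5]
grip_width: 55.8
finger_force: 30.0
```

Contact made and the weight is carried. Release.

Call:
arm_command(
  gripper=[57,59,62,70,80],
  dp=[
    [0,0,0],
    [0,0,0],
    [0,0,0],
    [0,0,0],
    [0,0,0],
  ],
  twist=[0,0,0,0,0],
)

```text
time: 14.1
tool_pos: [542.9, 170.0, 80.9]
tcp_rot: [3.142, 0.0, 1.518]
contact_force: [0.0, 0.4, 0.5]
grip_width: 75.5
finger_force: 0.0
```

Call:
arm_command(
  gripper=[85,85,85,85,85],
  dp=[
    [0,0,0],
    [0,0,0],
    [0,0,-0.2],
    [0,0,-0.6],
    [0,0,-1],
  ],
  twist=[0,0,0,0,0],
)

```text
time: 14.72
tool_pos: [542.7, 169.9, 126.8]
tcp_rot: [-3.141, 0.0, 1.518]
contact_force: [0.2, -0.2, -0.0]
grip_width: 85.2
finger_force: 0.0
```

Call:
arm_command(
  gripper=[85,85,85,85,85],
  dp=[
    [0,0,-1],
    [0,0,-1],
    [-1,0,-0.5],
    [-1,0,0],
    [-1,0,0],
  ],
  twist=[0,0,0,0,0],
)

```text
time: 15.35
tool_pos: [539.1, 94.5, 190.0]
tcp_rot: [3.14, -0.0, 1.518]
contact_force: [0.3, 0.9, 0.0]
grip_width: 84.9
finger_force: 0.0
```

Call:
arm_command(
  gripper=[85,85,85,85,85],
  dp=[
    [-0.8,0,0],
    [0,0,0],
    [0,0,0],
    [0,0,0],
    [0,0,0],
  ],
  twist=[0,0,0,0,0],
)

```text
time: 15.98
tool_pos: [537.9, 75.7, 188.4]
tcp_rot: [-3.141, 0.0, 1.518]
contact_force: [-0.7, -0.2, -0.3]
grip_width: 85.1
finger_force: 0.0
```

```bash
python3 - <<'E'
from h import *
o,im=snap("wrist","w4");o2,im2=snap("scene","s4");print(o["time"],o["tool_pos"].tolist(),np.degrees(o["tcp_rot"]))
a=cv2.resize(im[0:240,130:386],None,fx=1.875,fy=1.875,interpolation=cv2.INTER_CUBIC)
b=cv2.resize(im2[140:252,285:365],(320,450),interpolation=cv2.INTER_CUBIC)
save(np.hstack([a,b]),"m4")
E
```

```text
15.975 [537.8636366162767, 75.74020859211376, 188.36853332233875] [-1.79992768e+02  1.51875113e-04  8.70022141e+01]
```

View pics/m4.png

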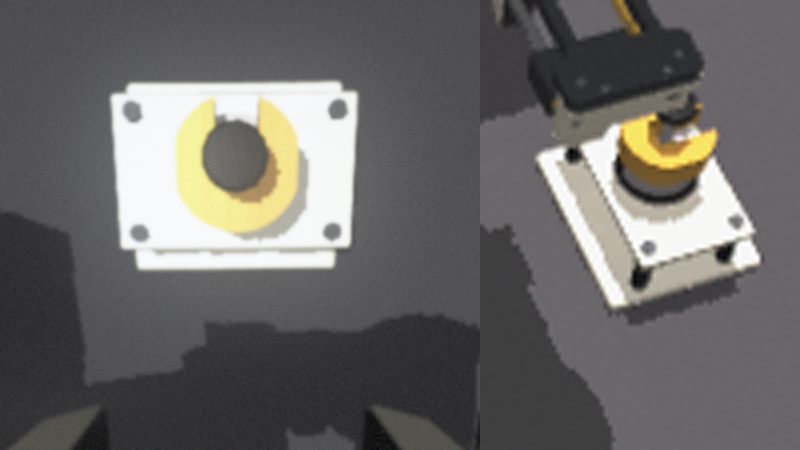

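The brass weight sits flat on the steel one and on the stem, mouth up the picture (+y), edges at 176/300 and bottom at 232. Numeric check, then hand in.

```bash
python3 - <<'E'
from h import *
pose=([537.9,75.7,188.4],np.radians([180,0,87]))
f=lambda x,y:(130+x/1.875,y/1.875)
P=ray("wrist",[f(176,165),f(300,165),f(236,232),f(236,155)],[98,98,98,126],pose);print(P.round(1))
c=np.array([(P[0,0]+P[1,0])/2,P[2,1]+30]);e=np.linalg.norm(c-P[3,:2]);print(c,e)
if e<7: print(close_job())
E
```

```text
[[515.7 169.9  98. ]
 [572.3 167.   98. ]
 [541.6 138.9  98. ]
 [543.1 169.4 126. ]]
[544.01650395 168.9345639 ] 1.0361107393536912
the job is handed in; nothing more can be done
None
```

The brass slotted weight is on the press stem, flat on the steel weight, about 1 mm off centre, with its slot about 166° from the steel weight's slot. The gripper has let go and is clear of everything. I handed the job in at about 16 s on the robot's clock; no verdict came back.

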